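# Drop a spent slug into the lever-lift scrap box

## Robot

A 6-joint arm with a two-finger parallel gripper is mounted at the origin on a cart in front of the work surface, level with it; the furniture and walls round the work are solid. World frame = base frame: x ahead of the robot, y to its left, z up, the work surface at z = 0. Lengths are in mm, angles in rad, forces in N, time in s.
With the tool pointing down it reaches from about 300 to 750 mm from the base axis. Payload 8.5 kg.
Tool frame: the origin (TCP) lies at the very end of the fingers, on their centre line; the grasp point (between the pads) lies 19 mm behind it; z points along the fingers, y is the line along which they close (so a half turn about z gives the same grasp; the last joint's range is limited). The gripper opens to 85 mm and grips with 20 to 120 N. Pads are 22 mm wide; open, the fingers measure 114 mm over their backs; the gripper's body (76 mm by 85 mm) begins 54 mm behind the grasp point. The pads swing forward as they close: fully open they stand 13 mm farther back than shut.
Start: joints at [-0.215, 0.381, 1.297, -0, 1.464, -0.215], TCP at [549.982, 0.002, 231.322] pointing down, gripper open.
Joint ranges: [-3.11, 3.11], [-0.89, 2.33], [0.22, 2.48], [-1.42, 4.56], [0.17, 2.85], [-2.88, 2.88]. Speed limits (rad/s): [2.39, 2.39, 3.14, 3.14, 3.14, 3.14].

## Interface

Orientations are given as a 3x3 rotation matrix whose columns are the frame's x, y, z axes.
In Python, from station import robot, vision, hand_in gives the robot as it stands.
- The arm moves only by the tool jog_arm, never from a script. Its arguments are lists of equal length, an entry for each row: "slide": the shift along the tool's x, y, z in units of 0.75 m (1.0 is 0.75 m), a list of three; "twist": the turn, a rotation vector about the tool's x, y, z in units of 180 degrees (1.0 is 180 degrees), a list of three. A call has exactly 8 rows; each row shifts and turns the commanded pose from where the row before left it, along the tool's axes as they then stand; what a row does not reach is not made up. A row lasts 1/10 s, in which the tool goes at most 50 mm and 8.59 degrees, less where a joint would pass 70% of its speed; a pose out of reach is approached as far as the arm can. A call with a number of a shift or a turn outside -1 to 1 is refused whole. A call with a gripper value outside its range is refused whole. "jaw" is the opening, from 0 (shut) to 1 (fully open), set as the call begins (left out, the last holds). The fingers move at their own pace and stop on an object; the grip force is fixed at half the most. Time passes only in rows, so rows that do not move let the fingers close, or fill a call up. It gives the time, the measured TCP pose, the force, the opening and the grip force at its end, in the units of the state.
- robot.observe(): the state, without advancing time (a new reading comes with each control period).
- vision.get_image(name): name is "scene" or "side" or "wrist"; returns a dict with "color" (480x640x3 uint8, red, green, blue), "mtx" (3x3 intrinsics, pixels), "rvec" (rotation vector, rad) and "tvec" (3), from world to camera coordinates, as OpenCV has them. Camera axes: x right, y down, z forward; pixel columns grow to the right and rows downward; lengths in mm; the calibration is good to about 2 mm. A picture is of the moment at which its call begins. There is no depth.
- hand_in(): hands the job in; it is judged then, once.
The state is a dict: "time": time; "joint_positions": joint angles; "qd": joint speeds; "effort": joint torques, N m; "tcp_pos": TCP position; "tcp_rot": TCP orientation; "contact_force": force on the tool from outside, world axes, zero at the start; "wrist_torque": the same for the moment, N m; "finger_gap": finger opening in mm; "grip_force": force on a finger pad.
Only numpy, scipy, OpenCV 4.12 (cv2) and the standard library are available. Lean on these libraries where they do the work, as an engineer would, in place of code of your own. Each camera call takes 0.05 s, during which the arm holds its last target. There are 200 camera calls.

## Task

Throw the spent steel slug on the loading sill into the scrap box: press the pad of its long lever right down and push it sideways under the keeper, so that the heavy flap stays open by itself, then push the slug over the sill edge into the box with a fingertip. Press the lever clear of the keeper again and let it up slowly, so that the flap comes shut without slamming. Only press and push, never lift the slug or touch the flap itself, and leave everything lying around where it is.

Things in the scene. Friction and masses are not known exactly. Their poses are not given: they have to be found in the camera images.
- scrap_box: Grey sheet-steel scrap box, fixed to the table. Origin: on the table under the bin; +x points from its front (towards the robot) to its back, +y to its left, z up. Bin open at the top: rim z 104 mm, inside x -52 to 67, y -61 to 61 mm, floor z 12. In front a level loading sill, top z 103, x -130 to -52 mm, with 11 mm upturned side edges at y +-63. The lever is on the -y side.
- sill_edge (a point): middle of the sill's inner edge, on its top surface (box frame -52, 0, 103 mm)
- slug: spent steel slug with test dents in its face, upright cylinder 34 mm diameter, 22 mm high, 0.16 kg, standing on the loading sill. Origin: centre of its underside.
- flap: heavy dark steel flap (about 2.4 kg) with ribs, covers the bin; hinged at its far edge (line along box y at box x 70, z 110 mm), 128 mm from hinge to free front edge, 136 mm wide, 12 mm thick. An ear on its -y side rests on the roller at the lever's short end. Origin: on the hinge line.
- flap_hinge (a joint): flap angle, rad: 0 shut; about 1.07 held open by the lever under the keeper (the front edge then stands about 60 mm in front of the hinge and 225 mm above the table). It falls shut by its weight if the lever is let go.
- lever: bent steel lever, rod 12 mm thick; short arm 60 mm with a roller under the flap's ear, long arm 215 mm towards the box's front, ending in the pad. Origin: on the pivot pin (line along box y), at x -18, y -95, z 144 mm in the box frame; the pin's clevis can swivel about the vertical.
- lever_pad (a point): middle of the upper surface of the dished rubber-faced pad on the lever's long end, 44 mm along the lever, 44 mm wide between side rims 6 mm high, 13 mm above the rod's axis. Lever up: 200 mm in front of the pivot pin, 224 mm above the table; caught under the keeper: 61 mm, fully down: 181 mm in front, 28 mm above the table. It moves in an arc of 215 mm about the pin.
- lever_press (a joint): lever angle, rad: 0 up (flap shut), grows as the pad is pressed down, stop at 0.95. The pad slopes 0.32 rad (front end higher) at 0, level at 0.32, 0.63 rad the other way at 0.95. About 8 N on the pad starts it, 14 N at a third of the way, 3 to 5 N near the bottom. Caught, it rests at about 0.78; to pass under the keeper's nose it must be pressed beyond about 0.83.
- lever_swing (a joint): sideways swing of the lever about the vertical through its pivot pin, rad: 0 straight along box x (a weak spring returns it there), grows as the pad is pushed to box -y, away from the box, stop at 0.24 (pad about 45 mm sideways). The lever is under the keeper above about 0.2 and clear of it below about 0.09.
- keeper_nose (a point): bottom of the down-turned nose of the keeper: a steel hook beside the lever rod, 128 mm in front of the box origin, its top 104 mm above the table, open towards the box. The rod, pushed under it and let go, rises 6 mm behind the nose and is held by the flap's weight; pressing the pad down 15 mm or more frees it.
- grease_tin: flat round tin, 66 mm diameter, 22 mm high, in front of the box; leave alone. Origin: centre of underside.
- punch: number punch, 68 mm long, 9 mm square, in front of the box; leave alone. Origin: centre of underside.
- magnifier: hand magnifier lying flat, 122 mm long; leave alone. Origin: centre of underside.
- screwdriver: large screwdriver, 190 mm long; leave alone. Origin: centre of underside.
- brush: flat wooden-handled brush, 171 mm long, at the left; leave alone. Origin: centre of underside.
- tray: shallow specimen tray 213 x 138 x 20 mm at the right; leave alone. Origin: centre of underside.
- small_slug: smaller slug, 28 mm diameter, 16 mm high, in the tray; leave alone. Origin: centre of underside.
- bar_1: impact test bar 10 x 55 x 10 mm in the tray; leave alone. Origin: centre of underside.
- bar_2: impact test bar 10 x 55 x 10 mm in the tray; leave alone. Origin: centre of underside.
Not all that is in view belongs to the job. What is shaped like the slug but red is not meant.

How it is judged (in metres and radians):
On the way, in this order (a step that is already met when the one before it is completed fails the run):
1. the lever is caught under the keeper and holds the flap open with the robot off it (value of joint lever_swing above 0.12 rad and value of joint lever_press above 0.65 rad and value of joint flap_hinge above 0.95 rad and contact force between each of the arm, the fingers and lever below 0.3 N), for 0.3 s.
2. the slug is in the bin while the flap stands open (z of slug in the frame of scrap_box below 0.06 m and x of slug in the frame of scrap_box between -0.052 and 0.067 m and y of slug in the frame of scrap_box between -0.061 and 0.061 m and value of joint flap_hinge above 0.9 rad), for 0.2 s.
3. the flap is shut (value of joint flap_hinge below 0.04 rad), for 0.2 s.
At the end, for the whole second after the job is handed in: The slug lies at rest inside the bin (its origin within the bin walls and below 60 mm above the table), the flap is shut (under 0.04 rad), the lever is up (under 0.06 rad) and swung clear of the keeper (swing under 0.08 rad) (z of slug in the frame of scrap_box below 0.06 m and x of slug in the frame of scrap_box between -0.052 and 0.067 m and y of slug in the frame of scrap_box between -0.061 and 0.061 m and value of joint flap_hinge below 0.04 rad and value of joint lever_press below 0.06 rad and value of joint lever_swing below 0.08 rad and linear speed of slug below 0.02 m/s); the robot touches nothing.
It fails at once if the flap is touched by the robot (contact force between any of the fingers, the arm and flap above 1 N).
It fails at once if the flap slams (falls faster than 3 rad/s) (velocity of joint flap_hinge below -3 rad/s).
It fails at once if the slug is lifted off the sill (more than 15 mm) (z of slug in the frame of scrap_box above 0.118 m).
It fails at once if the slug falls outside the box (z of slug in the frame of scrap_box below 0.09 m and x of slug in the frame of scrap_box below -0.07 m).
It fails at once if something lying around is moved more than 20 mm (distance of any of grease_tin, punch, magnifier, screwdriver, brush, tray, small_slug, bar_1, bar_2 from where it was at the start of the episode above 0.02 m).
It also fails if it takes over 61 s, if anything falls off the work surface, if the arm or the gripper's body presses on something with over 40 N, if the wrist force passes 120 N, or if a joint passes its speed limit or range.

## Working session

There is one attempt and no reset: what is moved stays moved. The work goes in short steps, Python scripts to look and compute and a tool call to move; the robot and the scene stay as the last step left them, time stands still between calls to the robot, and variables do not carry over. Pictures are saved under pics/ and viewed, at most 10 in all, crops included, and the job is handed in when it is done.

Besides the shell and the picture viewer there is one more tool, called after ">>>" as name(argument=value, ...), one argument or row to a line, values as JSON. jog_arm: Moves the arm, as the interface text tells. Its arguments: {"type":"object","properties":{"slide":{"type":"array","items":{"type":"array","items":{"type":"number"}}},"twist":{"type":"array","items":{"type":"array","items":{"type":"number"}}},"jaw":{"type":"number"}},"required":["slide","twist"]}

```bash
ls; mkdir -p pics
cat > h.py <<'E'
import cv2, numpy as np
from station import robot, vision, hand_in
def snap(n,f):
    d=vision.get_image(n); cv2.imwrite('pics/'+f,d['color'][:,:,::-1]); np.savez('pics/'+f[:-4]+'.npz',**d); return d
def ray(d,u,v):
    R=cv2.Rodrigues(np.array(d['rvec'],float))[0]; t=np.array(d['tvec'],float).reshape(3)
    p=cv2.undistortPoints(np.array([[[u,v]]],float),np.array(d['mtx'],float),None).reshape(2)
    c=-R.T@t; r=R.T@np.array([p[0],p[1],1]); return c,r/np.linalg.norm(r)
def plane(d,u,v,z):
    c,r=ray(d,u,v); return c+r*(z-c[2])/r[2]
def proj(d,P):
    return cv2.projectPoints(np.array(P,float).reshape(-1,3),np.array(d['rvec'],float),np.array(d['tvec'],float),np.array(d['mtx'],float),None)[0].reshape(-1,2)
E
python3 - <<'E'
from h import *
for n in('scene','side'):
    d=snap(n,n+'1.png'); print(n,ray(d,320,240))
o=robot.observe(); print(o['time'],o['tcp_pos'],np.round(o['tcp_rot'],2),o['finger_gap'])
E
```

```text
pics
scene (array([-327.40067536, -469.57340625, 1254.7838424 ]), array([ 0.59559918,  0.33620622, -0.72953889]))
side (array([269.19937138, 941.59627488, 573.75710632]), array([ 0.27067956, -0.87334206, -0.40497681]))
0.1 [5.49741229e+02 5.52032730e-02 2.30775474e+02] [[-0.  1. -0.]
 [ 1.  0.  0.]
 [ 0. -0. -1.]] 85.89968616218059
```

View pics/scene1.png

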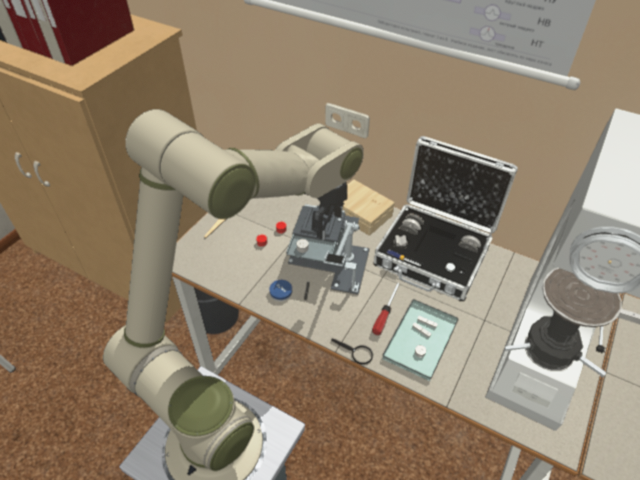

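View pics/side1.png

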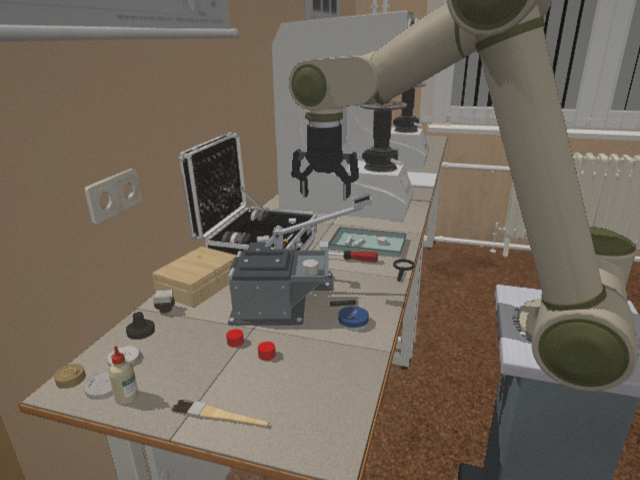

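Scene: the box is at about (320,240) with a light slug on its sill at (302,244). The lever pad is at about (337,258), the tin at (280,290) and the punch at (307,290). Side: the box is at (270,285), the slug at (310,265), and the pad at (363,201).
Candidates for the slug: sill cylinder (302,244), red ones (262,240) and (281,227), and the small slug in the tray (420,352). I choose the one on the sill and check it in a crop.

Run:
```python
import cv2,numpy as np
a=cv2.imread('pics/scene1.png')[195:305,260:380]; b=cv2.imread('pics/side1.png')[180:330,220:400]
a=cv2.resize(a,None,fx=5,fy=5,interpolation=cv2.INTER_CUBIC)[:,:]
cv2.imwrite('pics/c1.png',a)
b=cv2.resize(b,(720,600),interpolation=cv2.INTER_CUBIC)
cv2.imwrite('pics/c2.png',b)
```

```text
(no output)
```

View pics/c1.png

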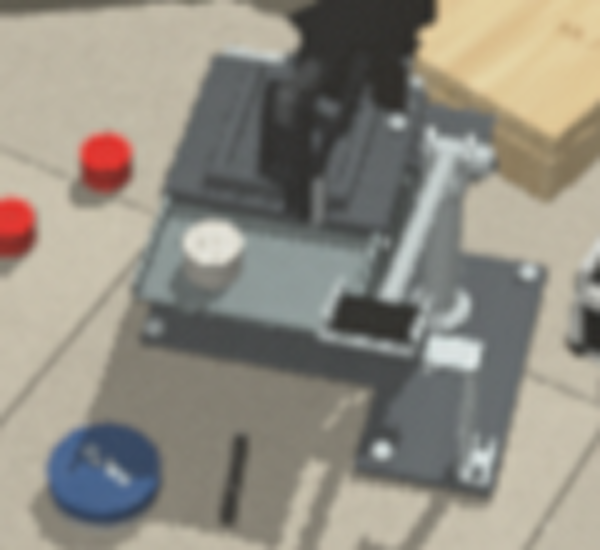

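View pics/c2.png

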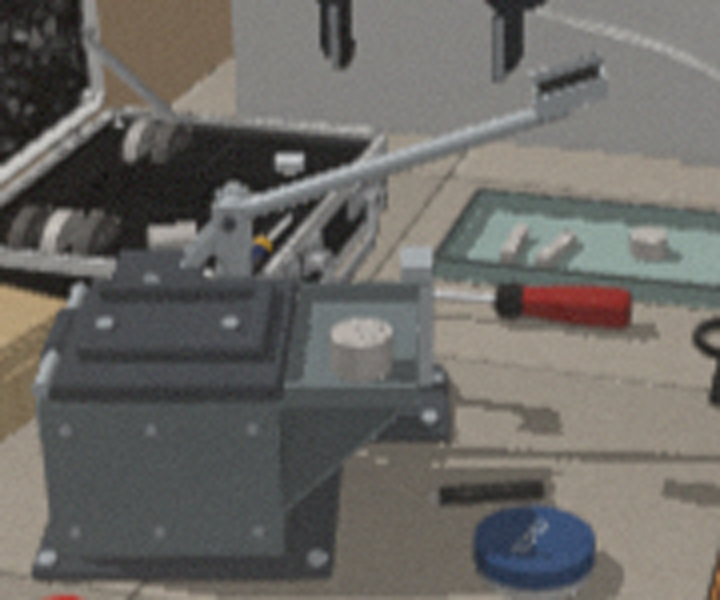

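The crop confirms the sill cylinder: light steel with dents, top centre at scene (302.6,243). The keeper block is at scene (350.4,265.4), side (324,245). Pad: scene (335,258), side (362,202). Next I triangulate.

```bash
cat >> h.py <<'E'
def tri(d1,p1,d2,p2):
    c1,r1=ray(d1,*p1); c2,r2=ray(d2,*p2)
    s=np.linalg.lstsq(np.c_[r1,-r2],c2-c1,rcond=None)[0]
    a=c1+s[0]*r1;b=c2+s[1]*r2; return (a+b)/2,np.linalg.norm(a-b)
E
python3 - <<'E'
from h import *
S=dict(np.load('pics/scene1.npz')); D=dict(np.load('pics/side1.npz'))
s=lambda u,v:(260+u/5,195+v/5)
e=lambda u,v:(220+u/4,180+v/4)
for n,p,q in [('pad',(375,316),(570,86)),('pivot',(452,150),(232,200)),('slugtop',(213,240),(362,332)),('keeper',(452,352),(416,258)),('flapcornerL',(170,193),(52,388)),('boltbaseFR',(380,450),(430,415)),('boltL',(152,327),(317,557)),('sillcornerL',(138,294),(430,380)),('tin',(104,465),(535,535))]:
    P,g=tri(S,s(*p),D,e(*q)); print(n,P.round(1),round(g,1))
print('slug z125',plane(S,*s(213,240),125).round(1),plane(D,*e(362,332),125).round(1))
print('keeper z104',plane(S,*s(452,352),104).round(1),plane(D,*e(416,258),104).round(1))
print('bolts z~6',[plane(S,*s(*p),7).round(1) for p in [(380,450),(528,272),(152,327)]],[plane(D,*e(*p),7).round(1) for p in [(317,557),(47,557),(430,415)]])
E
```

```text
pad [476.6 -58.5 221.5] 5.4
pivot [669.2  -6.9 148.8] 2.4
slugtop [558.2  88.8 122.7] 5.7
keeper [570.9 -60.1  99.4] 3.9
flapcornerL [669.6 168.9  80.8] 85.4
boltbaseFR [553.  -26.2   9. ] 4.3
boltL [569.  140.8   8. ] 3.3
sillcornerL [512.5 110.8 110.1] 3.3
tin [456.3 103.7  19.1] 4.8
slug z125 [560.   88.3 125. ] [553.4  96.5 125. ]
keeper z104 [569.8 -61.4 104. ] [565.8 -47.9 104. ]
bolts z~6 [array([557.1, -25.3,   7. ]), array([727.4, -37.9,   7. ]), array([571.7, 141.6,   7. ])] [array([567.6, 140.9,   7. ]), array([710.5, 180.9,   7. ]), array([551.7, -27.4,   7. ])]
```

>>> jog_arm(
  jaw=0,
  slide=[
    [0,0,-0.027],
    [0,0,-0.027],
    [-0.0195,-0.038,0],
    [-0.0195,-0.038,0],
    [-0.0195,-0.038,0],
    [0,0,0],
    [0,0,0],
    [0,0,0],
  ],
  twist=[
    [0,0,-0.042],
    [0,0,-0.042],
    [0,0,0],
    [0,0,0],
    [0,0,0],
    [0,0,0],
    [0,0,0],
    [0,0,0],
  ],
)

```text
time: 0.9
tcp_pos: [479.3, -64.3, 271.7]
tcp_rot: [[-0.261, 0.965, -0.0], [0.965, 0.261, 0.0], [0.0, 0.0, -1.0]]
contact_force: [0.8, 0.4, -0.3]
finger_gap: -0.2
grip_force: 0.0
```

```bash
cat >> h.py <<'E'
yaw=0.263; ex=np.array([np.cos(yaw),np.sin(yaw),0]); ey=np.array([-np.sin(yaw),np.cos(yaw),0]); ez=np.array([0,0,1.])
PIV=np.array([669.5,-7,144.]); O=PIV-(-18*ex-95*ey+144*ez)
def box(P): d=np.array(P)-O; return np.array([d@ex,d@ey,d[2]]).round(1)
def w(x,y,z): return O+x*ex+y*ey+z*ez
def st():
    o=robot.observe(); print(round(o['time'],2),'tcp box',box(o['tcp_pos']),'F',np.round(o['contact_force'],1),'gap',round(o['finger_gap'],1))
    R=np.array(o['tcp_rot']); print(np.round(np.c_[ey,ex,-ez].T@R,3).tolist())
E
python3 - <<'E'
from h import *
st()
a=[]
for n,c in(('scene',(325,240)),('side',(340,230))):
    d=snap(n,n+'2.png'); im=d['color'][:,:,::-1].copy()
    a.append(cv2.resize(im[c[1]-60:c[1]+60,c[0]-60:c[0]+60],(400,400),interpolation=cv2.INTER_CUBIC))
    print(n,'tcp',proj(d,robot.observe()['tcp_pos']).round(1),'pad',proj(d,w(-218,-95,224)).round(1),'crop origin',c[0]-60,c[1]-60,'x3.33')
cv2.imwrite('pics/m2.png',np.hstack(a))
E
```

```text
0.9 tcp box [-216.5 -100.9  271.7] F [ 0.8  0.4 -0.3] gap -0.2
[[1.0, 0.001, 0.0], [-0.001, 1.0, 0.0], [-0.0, -0.0, 1.0]]
scene tcp [[337.6 246. ]] pad [[334.7 258.6]] crop origin 265 180 x3.33
side tcp [[361.5 179.1]] pad [[361.8 199.7]] crop origin 280 170 x3.33
```

View pics/m2.png

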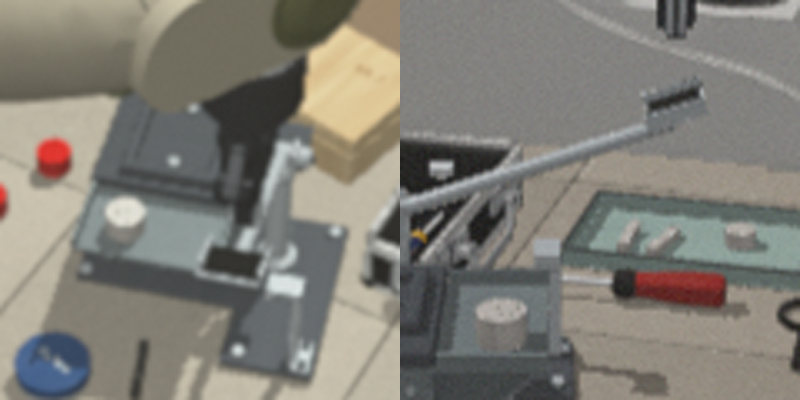

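>>> jog_arm(
  slide=[
    [0,0,0.0187],
    [0,0,0.0187],
    [0,0,0.0187],
    [0,-0.003,0.0107],
    [0,-0.003,0.0107],
    [0,-0.003,0.0107],
    [0,-0.003,0.0107],
    [0,-0.003,0.0107],
  ],
  twist=[
    [0,0,0],
    [0,0,0],
    [0,0,0],
    [0,0,0],
    [0,0,0],
    [0,0,0],
    [0,0,0],
    [0,0,0],
  ],
)

```text
time: 1.8
tcp_pos: [468.6, -67.8, 190.6]
tcp_rot: [[-0.261, 0.965, 0.002], [0.965, 0.261, -0.001], [-0.002, 0.002, -1.0]]
contact_force: [-0.4, -0.2, 10.0]
finger_gap: -0.3
grip_force: 4.7
```

>>> jog_arm(
  slide=[
    [0,-0.0025,0.0167],
    [0,-0.0025,0.0167],
    [0,-0.0013,0.0167],
    [0,0,0.0167],
    [0,0.001,0.0167],
    [0,0.002,0.0167],
    [0,0.003,0.0167],
    [0,0.004,0.0167],
  ],
  twist=[
    [0,0,0],
    [0,0,0],
    [0,0,0],
    [0,0,0],
    [0,0,0],
    [0,0,0],
    [0,0,0],
    [0,0,0],
  ],
)

```text
time: 2.6
tcp_pos: [470.7, -66.9, 89.5]
tcp_rot: [[-0.261, 0.965, -0.0], [0.965, 0.261, -0.001], [-0.001, -0.0, -1.0]]
contact_force: [-2.6, -1.4, 4.7]
finger_gap: -0.1
grip_force: 3.1
```

```bash
python3 -c "
from h import *
st()"
```

```text
2.6 tcp box [-225.6 -101.2   89.5] F [-2.6 -1.4  4.7] gap -0.1
[[1.0, 0.002, -0.001], [-0.002, 1.0, -0.0], [0.001, 0.0, 1.0]]
```

>>> jog_arm(
  slide=[
    [0,0.0028,0.0073],
    [0,0.0028,0.0073],
    [0,0.003,0.0073],
    [0,0.003,0.0073],
    [0,0.0034,0.0073],
    [0,0.0034,0.0073],
    [0,0.0036,0.0073],
    [0,0.0036,0.0073],
  ],
  twist=[
    [0,0,0],
    [0,0,0],
    [0,0,0],
    [0,0,0],
    [0,0,0],
    [0,0,0],
    [0,0,0],
    [0,0,0],
  ],
)

```text
time: 3.4
tcp_pos: [489.6, -61.8, 45.2]
tcp_rot: [[-0.261, 0.965, 0.0], [0.965, 0.261, 0.0], [-0.0, 0.0, -1.0]]
contact_force: [-2.0, -0.2, 0.3]
finger_gap: 0.1
grip_force: 1.3
```

Run:
```python
from h import *
st()
a=[]
for n,c in(('scene',(325,250)),('side',(350,245))):
    d=snap(n,n+'3.png'); im=d['color'][:,:,::-1].copy()
    a.append(cv2.resize(im[c[1]-60:c[1]+60,c[0]-60:c[0]+60],(400,400),interpolation=cv2.INTER_CUBIC))
    for q in (.8,.85,.9,.95):
        f=.3805-q; print(n,q,((proj(d,w(-18-215.4*np.cos(f),-95,144+215.4*np.sin(f)))[0]-c+60)*3.333).round(0))
cv2.imwrite('pics/m3.png',np.hstack(a))
```

```text
3.4 tcp box [-206.  -101.1   45.2] F [-2.  -0.2  0.3] gap 0.1
[[1.0, 0.001, -0.0], [-0.001, 1.0, 0.0], [0.0, -0.0, 1.0]]
scene 0.8 [228. 359.]
scene 0.85 [229. 362.]
scene 0.9 [231. 364.]
scene 0.95 [232. 365.]
side 0.8 [230. 264.]
side 0.85 [223. 276.]
side 0.9 [216. 287.]
side 0.95 [208. 298.]
```

View pics/m3.png

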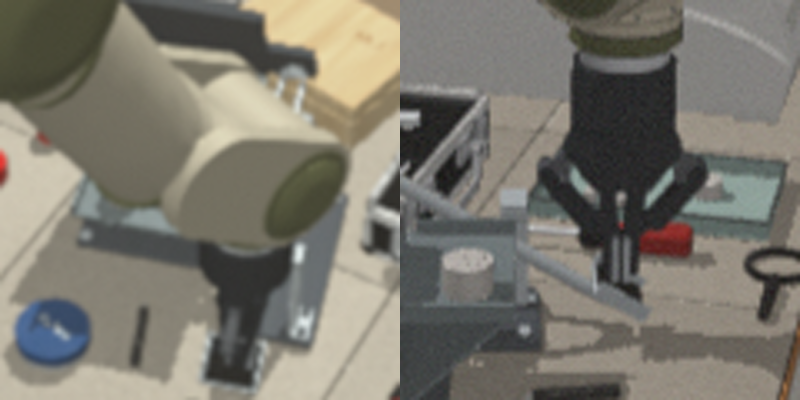

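>>> jog_arm(
  slide=[
    [0,0.003,0.004],
    [-0.008,0,0],
    [-0.008,0.0003,0],
    [-0.008,0.0006,0],
    [-0.008,0.0009,0],
    [-0.008,0.001,0],
    [-0.008,0.001,0],
    [-0.008,0.001,0],
  ],
  twist=[
    [0,0,0],
    [0,0,0],
    [0,0,0],
    [0,0,0],
    [0,0,0],
    [0,0,0],
    [0,0,0],
    [0,0,0],
  ],
)

```text
time: 4.3
tcp_pos: [506.2, -101.5, 42.7]
tcp_rot: [[-0.261, 0.965, 0.0], [0.965, 0.261, -0.0], [-0.0, 0.0, -1.0]]
contact_force: [-0.9, 0.7, 3.4]
finger_gap: -0.1
grip_force: 1.0
```

Run:
```python
from h import *
st()
a=[]
for n,c in(('scene',(330,255)),('side',(350,245))):
    d=snap(n,n+'4.png'); im=d['color'][:,:,::-1].copy()
    a.append(cv2.resize(im[c[1]-60:c[1]+60,c[0]-60:c[0]+60],(400,400),interpolation=cv2.INTER_CUBIC))
    for q,s in ((.9,0),(.9,.15),(.9,.2),(.9,.24),(.8,.2)):
        f=.3805-q; r=215.4*np.cos(f); print(n,q,s,((proj(d,w(-18-r*np.cos(s),-95-r*np.sin(s),144+215.4*np.sin(f)))[0]-c+60)*3.333).round(0))
cv2.imwrite('pics/m4.png',np.hstack(a))
```

```text
4.3 tcp box [-200.2 -143.8   42.7] F [-0.9  0.7  3.4] gap -0.1
[[1.0, 0.001, -0.0], [-0.001, 1.0, 0.0], [0.0, -0.0, 1.0]]
scene 0.9 0 [214. 347.]
scene 0.9 0.15 [247. 352.]
scene 0.9 0.2 [258. 353.]
scene 0.9 0.24 [267. 353.]
scene 0.8 0.2 [259. 348.]
side 0.9 0 [216. 287.]
side 0.9 0.15 [212. 270.]
side 0.9 0.2 [209. 264.]
side 0.9 0.24 [207. 260.]
side 0.8 0.2 [222. 241.]
```

View pics/m4.png

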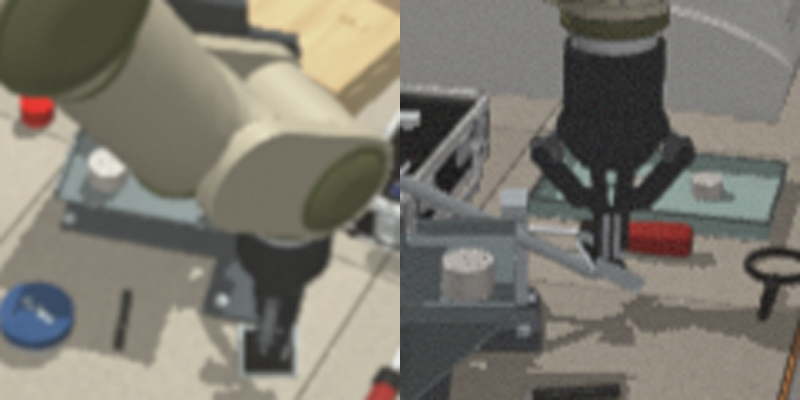

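>>> jog_arm(
  slide=[
    [0,-0.0025,-0.006],
    [0,-0.0025,-0.006],
    [0,-0.0025,-0.006],
    [0,-0.0025,-0.006],
    [0,-0.0025,-0.006],
    [0,-0.001,-0.01],
    [0,0,-0.015],
    [0,0,-0.025],
  ],
  twist=[
    [0,0,0],
    [0,0,0],
    [0,0,0],
    [0,0,0],
    [0,0,0],
    [0,0,0],
    [0,0,0],
    [0,0,0],
  ],
)

```text
time: 5.2
tcp_pos: [495.8, -103.3, 103.1]
tcp_rot: [[-0.261, 0.965, -0.001], [0.965, 0.261, 0.001], [0.001, -0.001, -1.0]]
contact_force: [-0.2, 0.1, 0.2]
finger_gap: -0.1
grip_force: 0.0
```

Run:
```python
from h import *
st()
a=[]
for n,c in(('scene',(330,255)),('side',(320,235))):
    d=snap(n,n+'5.png'); im=d['color'][:,:,::-1].copy()
    a.append(cv2.resize(im[c[1]-60:c[1]+60,c[0]-60:c[0]+60],(400,400),interpolation=cv2.INTER_CUBIC))
    for q,s in ((.78,.1),(.78,.15),(.78,.2),(.78,.24),(.6,.2)):
        f=.3805-q; r=215.4*np.cos(f); print(n,q,s,((proj(d,w(-18-r*np.cos(s),-95-r*np.sin(s),144+215.4*np.sin(f)))[0]-c+60)*3.333).round(0))
cv2.imwrite('pics/m5.png',np.hstack(a))
```

```text
5.2 tcp box [-210.8 -142.8  103.1] F [-0.2  0.1  0.2] gap -0.1
[[1.0, 0.001, 0.001], [-0.001, 1.0, -0.001], [-0.001, 0.001, 1.0]]
scene 0.78 0.1 [235. 345.]
scene 0.78 0.15 [247. 346.]
scene 0.78 0.2 [259. 347.]
scene 0.78 0.24 [268. 347.]
scene 0.6 0.2 [260. 331.]
side 0.78 0.1 [329. 281.]
side 0.78 0.15 [327. 275.]
side 0.78 0.2 [324. 269.]
side 0.78 0.24 [322. 265.]
side 0.6 0.2 [340. 224.]
```

View pics/m5.png

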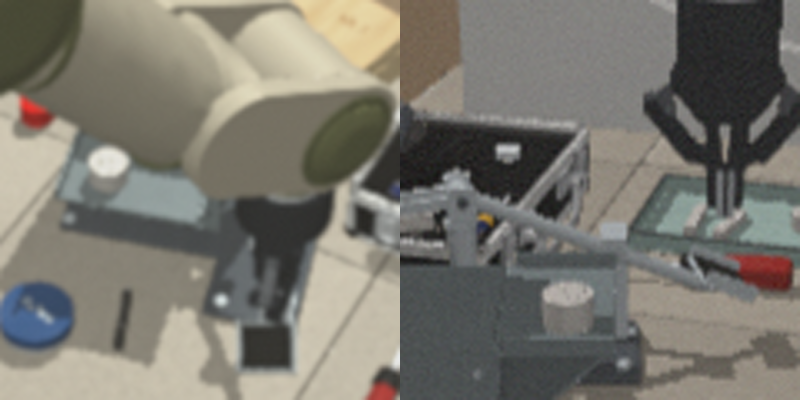

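The lever is caught: pad at scene crop (265,347), side crop (728,270), which matches press 0.78 and swing about 0.22. The flap is open. Now I move behind the slug at box (-100, 26).

>>> jog_arm(
  slide=[
    [0,0,-0.06],
    [0.056,0,0],
    [0.056,0,0],
    [0.056,0,0],
    [0.056,0,0],
    [0,0.047,0],
    [0,0.047,0],
    [0,0,0],
  ],
  twist=[
    [0,0,0],
    [0,0,0],
    [0,0,0],
    [0,0,0],
    [0,0,0],
    [0,0,0],
    [0,0,0],
    [0,0,0],
  ],
)

```text
time: 6.1
tcp_pos: [523.1, 78.1, 147.2]
tcp_rot: [[-0.262, 0.965, 0.002], [0.965, 0.262, 0.0], [-0.0, 0.002, -1.0]]
contact_force: [0.1, 0.9, 0.4]
finger_gap: 0.1
grip_force: 0.0
```

Run:
```python
from h import *
st()
a=[]
for n,c in(('scene',(310,240)),('side',(310,240))):
    d=snap(n,n+'6.png'); im=d['color'][:,:,::-1].copy()
    a.append(cv2.resize(im[c[1]-60:c[1]+60,c[0]-60:c[0]+60],(400,400),interpolation=cv2.INTER_CUBIC))
    for p in ((-100,26,125),(-117,26,125),(-130,0,103),(-52,63,114)): print(n,p,((proj(d,w(*p))[0]-c+60)*3.333).round(0))
cv2.imwrite('pics/m6.png',np.hstack(a))
```

```text
6.1 tcp box [-137.2   25.2  147.2] F [0.1 0.9 0.4] gap 0.1
[[1.0, 0.002, -0.0], [-0.002, 1.0, 0.002], [0.0, -0.002, 1.0]]
scene (-100, 26, 125) [174. 211.]
scene (-117, 26, 125) [169. 225.]
scene (-130, 0, 103) [195. 259.]
scene (-52, 63, 114) [149. 173.]
side (-100, 26, 125) [197. 270.]
side (-117, 26, 125) [223. 270.]
side (-130, 0, 103) [245. 282.]
side (-52, 63, 114) [119. 312.]
```

View pics/m6.png

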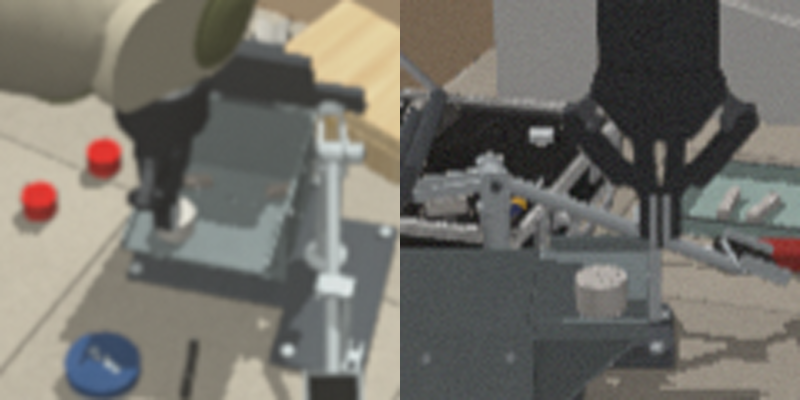

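>>> jog_arm(
  slide=[
    [-0.0027,-0.0107,0],
    [0,0,0.025],
    [0,0,0.026],
    [0,0,0],
    [0,0.01,0],
    [0,0.01,0],
    [0,0.01,0],
    [0,0.01,0],
  ],
  twist=[
    [0,0,0],
    [0,0,0],
    [0,0,0],
    [0,0,0],
    [0,0,0],
    [0,0,0],
    [0,0,0],
    [0,0,0],
  ],
)

```text
time: 7.0
tcp_pos: [542.6, 81.0, 109.9]
tcp_rot: [[-0.261, 0.965, 0.0], [0.965, 0.261, -0.0], [-0.0, 0.0, -1.0]]
contact_force: [-3.1, 0.3, 2.8]
finger_gap: -0.0
grip_force: 1.3
```

Run:
```python
from h import *
st()
a=[]
for n,c in(('scene',(310,240)),('side',(310,240))):
    d=snap(n,n+'7.png'); im=d['color'][:,:,::-1].copy()
    a.append(cv2.resize(im[c[1]-60:c[1]+60,c[0]-60:c[0]+60],(400,400),interpolation=cv2.INTER_CUBIC))
    for p in ((-85,26,125),(-52,63,114)): print(n,p,((proj(d,w(*p))[0]-c+60)*3.333).round(0))
cv2.imwrite('pics/m7.png',np.hstack(a))
```

```text
7.0 tcp box [-117.6   22.9  109.9] F [-3.1  0.3  2.8] gap -0.0
[[1.0, 0.001, -0.0], [-0.001, 1.0, 0.0], [0.0, -0.0, 1.0]]
scene (-85, 26, 125) [179. 198.]
scene (-52, 63, 114) [149. 173.]
side (-85, 26, 125) [174. 270.]
side (-52, 63, 114) [119. 312.]
```

View pics/m7.png

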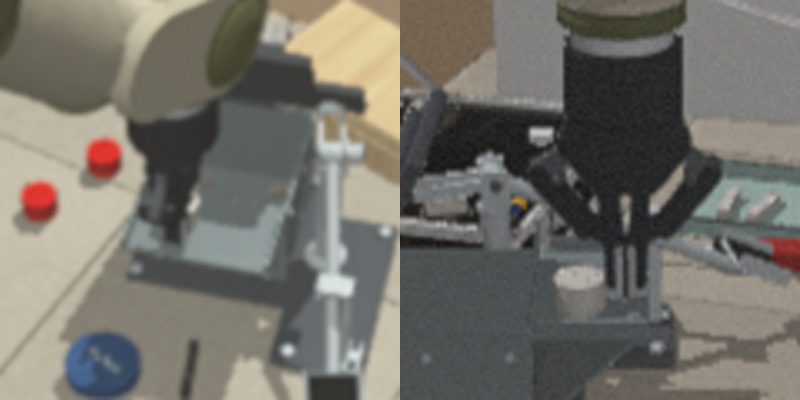

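>>> jog_arm(
  slide=[
    [0,0.01,0],
    [0,0.01,0],
    [0,0.01,0],
    [0,0.01,0],
    [0,0.01,0],
    [0,0.01,0],
    [0,0.01,0],
    [0,0,0],
  ],
  twist=[
    [0,0,0],
    [0,0,0],
    [0,0,0],
    [0,0,0],
    [0,0,0],
    [0,0,0],
    [0,0,0],
    [0,0,0],
  ],
)

```text
time: 7.9
tcp_pos: [593.7, 94.7, 109.2]
tcp_rot: [[-0.261, 0.965, 0.001], [0.965, 0.261, 0.0], [-0.0, 0.001, -1.0]]
contact_force: [0.3, -0.3, 0.4]
finger_gap: -0.2
grip_force: 0.0
```

Run:
```python
from h import *
st()
a=[]
for n,c in(('scene',(310,240)),('side',(310,240))):
    d=snap(n,n+'8.png'); im=d['color'][:,:,::-1].copy()
    a.append(cv2.resize(im[c[1]-60:c[1]+60,c[0]-60:c[0]+60],(400,400),interpolation=cv2.INTER_CUBIC))
cv2.imwrite('pics/m8.png',np.hstack(a))
```

```text
7.9 tcp box [-64.7  22.9 109.2] F [ 0.3 -0.3  0.4] gap -0.2
[[1.0, 0.001, -0.0], [-0.001, 1.0, 0.001], [0.0, -0.001, 1.0]]
```

View pics/m8.png

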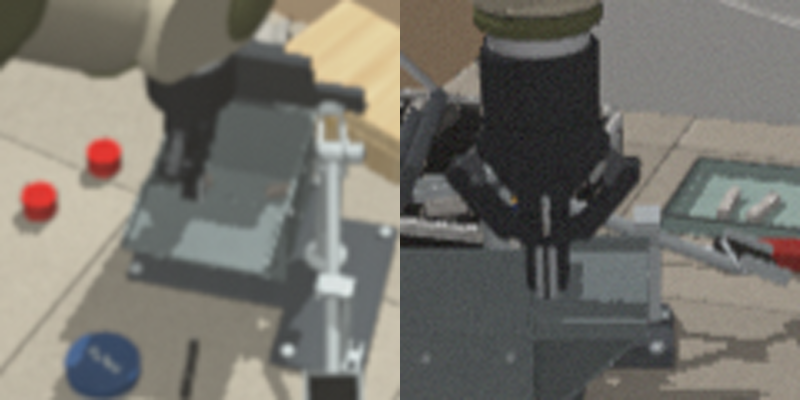

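The slug is off the sill and in the bin. I back out and return above the pad.

>>> jog_arm(
  slide=[
    [0,-0.052,0],
    [0,-0.052,0],
    [0,-0.04,-0.05],
    [0,-0.053,0],
    [-0.054,0,0],
    [-0.054,0,0],
    [-0.054,0,0],
    [-0.054,0,0],
  ],
  twist=[
    [0,0,0],
    [0,0,0],
    [0,0,0],
    [0,0,0],
    [0,0,0],
    [0,0,0],
    [0,0,0],
    [0,0,0],
  ],
)

```text
time: 8.8
tcp_pos: [492.2, -102.0, 147.2]
tcp_rot: [[-0.261, 0.965, 0.0], [0.965, 0.261, -0.0], [-0.0, 0.0, -1.0]]
contact_force: [0.4, -0.4, -1.0]
finger_gap: -0.1
grip_force: 0.0
```

```bash
python3 -c "
from h import *
st()"
```

```text
8.8 tcp box [-213.8 -140.6  147.2] F [ 0.4 -0.4 -1. ] gap -0.1
[[1.0, 0.001, -0.0], [-0.001, 1.0, 0.0], [0.0, -0.0, 1.0]]
```

>>> jog_arm(
  slide=[
    [0.008,0,0.053],
    [0,0,0.033],
    [0,0.001,0.01],
    [0,0.003,0.0075],
    [0,0.003,0.0075],
    [0,0.0035,0.0075],
    [0,0.0035,0.0075],
    [0,0.0035,0.0075],
  ],
  twist=[
    [0,0,0],
    [0,0,0],
    [0,0,0],
    [0,0,0],
    [0,0,0],
    [0,0,0],
    [0,0,0],
    [0,0,0],
  ],
)

```text
time: 9.6
tcp_pos: [504.3, -91.2, 47.0]
tcp_rot: [[-0.261, 0.965, 0.002], [0.965, 0.261, -0.001], [-0.001, 0.002, -1.0]]
contact_force: [1.3, 0.9, 3.7]
finger_gap: -0.2
grip_force: 1.3
```

```bash
python3 -c "
from h import *
st()"
```

```text
9.6 tcp box [-199.5 -133.4   47. ] F [1.3 0.9 3.7] gap -0.2
[[1.0, 0.001, -0.001], [-0.001, 1.0, 0.002], [0.001, -0.002, 1.0]]
```

>>> jog_arm(
  slide=[
    [0,0.001,0.0075],
    [0.008,0,0],
    [0.008,-0.0003,0],
    [0.008,-0.0006,0],
    [0.008,-0.0009,0],
    [0.008,-0.001,0],
    [0.008,-0.001,0],
    [0.008,-0.001,0],
  ],
  twist=[
    [0,0,0],
    [0,0,0],
    [0,0,0],
    [0,0,0],
    [0,0,0],
    [0,0,0],
    [0,0,0],
    [0,0,0],
  ],
)

```text
time: 10.4
tcp_pos: [490.0, -50.9, 41.4]
tcp_rot: [[-0.261, 0.965, 0.001], [0.965, 0.261, -0.0], [-0.0, 0.001, -1.0]]
contact_force: [-0.0, -0.5, 2.4]
finger_gap: -0.3
grip_force: 0.9
```

Run:
```python
from h import *
st()
# pad darkness/rims: compare with the picture of the straight, pressed lever (scene3) and the swung one (scene4)
d=snap('scene','scene9.png')
g=lambda f:cv2.cvtColor(cv2.imread('pics/'+f),cv2.COLOR_BGR2GRAY)
n=g('scene9.png')
for f,u in (('scene3.png',334),('scene4.png',350)):
    t=g(f)[285:313,u-14:u+14] if f=='scene3.png' else g(f)[288:313,u-14:u+14]
    r=cv2.matchTemplate(n[265:330,300:380],t,cv2.TM_CCOEFF_NORMED); _,v,_,l=cv2.minMaxLoc(r); print(f,v,'found',l[0]+300+14,'was',u,'row',l[1]+265)
```

```text
10.4 tcp box [-202.8  -90.7   41.4] F [-0.  -0.5  2.4] gap -0.3
[[1.0, 0.001, -0.0], [-0.001, 1.0, 0.001], [0.0, -0.001, 1.0]]
scene3.png 0.8898993134498596 found 334 was 334 row 285
scene4.png 0.6671022176742554 found 334 was 350 row 288
```

>>> jog_arm(
  slide=[
    [0,-0.004,-0.008],
    [0,-0.004,-0.008],
    [0,-0.004,-0.008],
    [0,-0.004,-0.008],
    [0,-0.0035,-0.008],
    [0,-0.0035,-0.008],
    [0,-0.0035,-0.008],
    [0,-0.0035,-0.008],
  ],
  twist=[
    [0,0,0],
    [0,0,0],
    [0,0,0],
    [0,0,0],
    [0,0,0],
    [0,0,0],
    [0,0,0],
    [0,0,0],
  ],
)

```text
time: 11.25
tcp_pos: [468.3, -57.4, 90.0]
tcp_rot: [[-0.261, 0.965, 0.001], [0.965, 0.261, -0.0], [-0.001, 0.001, -1.0]]
contact_force: [0.4, 1.6, 5.9]
finger_gap: 0.1
grip_force: 2.4
```

>>> jog_arm(
  slide=[
    [0,-0.004,-0.012],
    [0,-0.003,-0.012],
    [0,-0.002,-0.012],
    [0,-0.001,-0.012],
    [0,0,-0.012],
    [0,0,-0.012],
    [0,0.001,-0.012],
    [0,0.001,-0.012],
  ],
  twist=[
    [0,0,0],
    [0,0,0],
    [0,0,0],
    [0,0,0],
    [0,0,0],
    [0,0,0],
    [0,0,0],
    [0,0,0],
  ],
)

```text
time: 12.05
tcp_pos: [461.8, -59.0, 162.5]
tcp_rot: [[-0.261, 0.965, -0.0], [0.965, 0.261, -0.001], [-0.001, -0.0, -1.0]]
contact_force: [-1.7, -1.5, 9.1]
finger_gap: -0.1
grip_force: 4.8
```

```bash
python3 -c "
from h import *
st()"
```

```text
12.05 tcp box [-232.1  -91.3  162.5] F [-1.7 -1.5  9.1] gap -0.1
[[1.0, 0.001, -0.001], [-0.001, 1.0, -0.0], [0.001, 0.0, 1.0]]
```

Rising in contact and following the arc. Now slowly up to the top.

>>> jog_arm(
  slide=[
    [0,0.0015,-0.01],
    [0,0.0015,-0.01],
    [0,0.002,-0.01],
    [0,0.002,-0.01],
    [0,0.0025,-0.01],
    [0,0.0025,-0.01],
    [0,0.003,-0.008],
    [0,0.003,-0.008],
  ],
  twist=[
    [0,0,0],
    [0,0,0],
    [0,0,0],
    [0,0,0],
    [0,0,0],
    [0,0,0],
    [0,0,0],
    [0,0,0],
  ],
)

```text
time: 12.85
tcp_pos: [474.6, -55.4, 219.0]
tcp_rot: [[-0.261, 0.965, -0.001], [0.965, 0.261, -0.0], [-0.0, -0.001, -1.0]]
contact_force: [-1.5, -1.3, 6.2]
finger_gap: 0.2
grip_force: 2.6
```

>>> jog_arm(
  slide=[
    [0,0.001,-0.006],
    [0,0.001,-0.006],
    [0,0,-0.006],
    [0,0,-0.006],
    [0,0,-0.03],
    [0,0,-0.04],
    [0,0,-0.04],
    [0,0,0],
  ],
  twist=[
    [0,0,0],
    [0,0,0],
    [0,0,0],
    [0,0,0],
    [0,0,0],
    [0,0,0],
    [0,0,0],
    [0,0,0],
  ],
)

```text
time: 13.65
tcp_pos: [477.5, -55.2, 322.2]
tcp_rot: [[-0.261, 0.965, 0.006], [0.965, 0.261, -0.002], [-0.004, 0.005, -1.0]]
contact_force: [-0.0, 0.3, 0.0]
finger_gap: 0.1
grip_force: 0.0
```

Run:
```python
from h import *
st()
d=snap('side','side9.png'); g=lambda f:cv2.cvtColor(cv2.imread('pics/'+f),cv2.COLOR_BGR2GRAY)
n=g('side9.png'); o=g('side2.png')
for nm,(a,b,c,e) in dict(pad=(190,212,350,376),flap=(250,280,232,292),tin=(300,330,335,372),punch=(296,306,328,360)).items():
    r=cv2.matchTemplate(n[a-12:b+12,c-12:e+12],o[a:b,c:e],cv2.TM_CCOEFF_NORMED); _,v,_,l=cv2.minMaxLoc(r); print(nm,round(v,3),'shift',l[0]-12,l[1]-12)
```

```text
13.65 tcp box [-215.9  -91.6  322.2] F [-0.   0.3  0. ] gap 0.1
[[1.0, 0.001, -0.004], [-0.001, 1.0, 0.005], [0.004, -0.005, 1.0]]
pad 0.986 shift 0 0
flap 0.982 shift 0 0
tin 0.994 shift 0 0
punch 0.994 shift 0 0
```

Pad, flap, tin and punch all match their starting places to the pixel, so the flap is shut and the lever is up. I let it settle briefly, then hand in.

>>> jog_arm(
  slide=[
    [0,0,0],
    [0,0,0],
    [0,0,0],
    [0,0,0],
    [0,0,0],
    [0,0,0],
    [0,0,0],
    [0,0,0],
  ],
  twist=[
    [0,0,0],
    [0,0,0],
    [0,0,0],
    [0,0,0],
    [0,0,0],
    [0,0,0],
    [0,0,0],
    [0,0,0],
  ],
)

```text
time: 14.5
tcp_pos: [476.7, -54.9, 318.6]
tcp_rot: [[-0.261, 0.965, -0.0], [0.965, 0.261, -0.0], [-0.0, -0.0, -1.0]]
contact_force: [0.3, -0.3, 0.5]
finger_gap: 0.0
grip_force: 0.0
```

```bash
python3 -c "
from h import *
print(hand_in())"
```

```text
the job is handed in; nothing more can be done
None
```

The job is handed in with no verdict returned: the slug was pushed over the sill edge (gone from the sill, not seen lying in the bin), the flap is shut and the lever is up and clear of the keeper by image match, but I viewed 11 pictures, one over the limit of 10.

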